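# Clamp the feeder's junction box in the vise and open it

## Task

Crank the vise shut until its jaws hold the junction box firmly upright between them. Then, with the box clamped, lift the loose cover plate off its two pins and lay it flat, rib up, on the floor of the parts tray. Leave the box clamped and the other things on the bench where they are.

Things in the scene. Friction and masses are not known exactly. Their poses are not given: they have to be found in the camera images.
- vise: grey machine vise bolted to the table, base 130 x 250 mm. Origin: centre of its underside on the table; +y runs along the screw from the crank end to the fixed jaw, z up. The bed (two steel rails, on which the junction box stands) is 95 mm above the table; it ends 120 mm from the origin at both ends. The top of the jaws is 135 mm above the table
- fixed_jaw: fixed jaw block, 100 mm wide (x), 40 mm high, 40 mm thick, at the end of the vise away from the crank. Origin: middle of the lower edge of its gripping face, at bed height; the face looks to the vise's -y
- jaw: sliding jaw block, same size, between the crank and the junction box. Origin: middle of the lower edge of its gripping face, at bed height; the face looks to the vise's +y. One full turn of the crank moves it 12 mm. The screw is self-locking: let go, the jaw stays tight and the crank stays where it is; the crank does not move along the screw
- crank (a joint): crank angle in rad, counted over turns. 0: handle straight up from the screw; growing (clockwise for someone facing the crank end) drives the sliding jaw to the fixed jaw. At angle a the handle lies from point crank_axis 42 mm x (sin a along the vise's +x, cos a up). Starts at 0 to 6.2, one to two turns from gripping. Turns with about 4 N at the handle, then stops hard once the box is pinched (some 20 N more in 0.25 rad)
- crank_grip (a point): middle of the crank's handle: a black round sleeve, 18 mm diameter, 70 mm long, lying parallel to the screw (vise y), free to spin on its pin, 42 mm from the screw's axis. The flat crank arm (18 mm wide, 12 mm thick) is 37 mm from this point towards the vise, the end of the vise bed 72 mm
- crank_axis (a point): point on the screw's axis in line with the middle of the handle: centre of the circle that crank_grip runs round; 85 mm above the table, 192 mm from the vise's origin towards its -y. x, y, z as the vise
- box: open-topped cast aluminium junction box standing loose on the bed between the jaws: 60 mm (x) by 50 mm (y, the width the jaws grip) by 60 mm high, 0.3 to 0.6 kg. Origin: centre of its underside. Two upright pins 6 mm in diameter stand 8 mm above its rim at x = -23 and +23 mm
- cover: loose steel cover plate lying on the box's rim over the two pins: 70 (x) by 56 (y) by 4 mm, holes 10 mm wide at x = -23 and +23 mm, 0.12 kg. Origin: centre of its underside. In its middle an upright grip rib, 32 mm (x) by 12 mm (y), its top 29 mm above the origin: pinch it from above across y. It must be raised more than 8 mm to clear the pins
- tray: shallow open aluminium parts tray fixed on the table, 160 (x) by 140 (y) by 24 mm high, walls and floor 4 mm. Origin: centre of its underside; its inner floor is 4 mm above that
- canister: screw-top translucent orange canister, 76 mm diameter, 120 mm high, standing. Not needed: leave alone. Origin: centre of its underside
- scoop: green plastic pellet scoop, bowl 90 x 65 x 35 mm with a flat handle 90 mm long on the -x side. Not needed: leave alone. Origin: centre of its underside
- bolt: stainless hopper bolt standing on its head, 24 mm wide, 64 mm high. Not needed: leave alone. Origin: centre of its underside
- insulator: white ribbed ceramic insulator with a chip, 52 mm diameter, 68 mm high, standing. Not needed: leave alone. Origin: centre of its underside
- grommet: glossy black rubber ring, 44 mm outside, 22 mm hole, 11 mm thick, lying flat. Not needed: leave alone. Origin: centre of its underside
- screwdriver: screwdriver lying on the table. Not needed: leave alone. Origin: its middle, lying along its x
- wrench: spanner lying on the table. Not needed: leave alone. Origin: its middle, lying along its x
Things that resemble listed ones, but are neither listed nor needed, are in the scene too. Several things have the shape of the cover; the one meant has the colours described above.

How it is judged:
By the outcome, as a careful person would: the job done as asked, in the order asked, and still so for the second after the job is handed in, with the robot touching nothing.
It also fails if it takes over 70 s, if anything falls off the work surface, if the arm or the gripper's body presses on something with over 40 N, if the wrist force passes 120 N, or if a joint passes its speed limit or range.

## Robot

A 7-joint arm with a two-finger parallel gripper is mounted at the origin on the work surface. World frame = base frame: x ahead of the robot, y to its left, z up, the work surface at z = 0. Lengths are in m, angles in rad, forces in N, time in s.
With the tool pointing down it reaches from about 0.425 to 0.875 m from the base axis. Payload 4.7 kg.
Tool frame: the origin (TCP) lies on the centre line of the jaws, within the pads' length; the fingertips stand 22 mm ahead of it and the grasp point (between the pads) lies 3 mm ahead of it; z points along the fingers, y is the direction in which the jaws open and shut (so a half turn about z gives the same grasp; the last joint's range is limited). The gripper opens to 85 mm and grips with 20 to 120 N. Pads are 22 mm wide; open, the fingers measure 114 mm over their backs; the gripper's body (76 mm by 85 mm) begins 54 mm behind the grasp point. The pads swing forward as they close: fully open they stand 13 mm farther back than shut.
Start: joints at [-1.112, 0.321, -0.07, 1.45, 0.023, 1.371, -0.057], TCP at [0.28, 0.587, 0.253] pointing down, gripper open.
Joint ranges: [-2.86, 2.86], [-0.3, 2.09], [-1.38, 1.24], [0.06, 2.45], [-1.56, 4.7], [0.09, 2.05], [-2.69, 2.69]. Speed limits (rad/s): [2.57, 2.57, 3.14, 3.14, 3.14, 3.14, 3.14].

## Interface

Orientations are given as a rotation vector (axis times angle).
In Python, from workcell import monitor, imaging, ticket gives the robot as it stands. The module is installed in compiled form; this text tells all that it offers.
- The arm moves only by the tool arm_command, never from a script. Its argument "steps" is a list of rows, each an object with "travel": the shift along the tool's x, y, z in mm, a list of three; "dr": the turn, a rotation vector about the tool's x, y, z in degrees, a list of three. In form: [{"travel": [dx, dy, dz], "dr": [wx, wy, wz]}, ...]. A call has 1 to 10 rows; each row shifts and turns the pose as measured when the row begins, along the tool's axes as they then stand; what a row does not reach is not made up. A row lasts 1/8 s, in which the tool goes at most 62.5 mm and 10.7 degrees, less where a joint would pass 70% of its speed; a pose out of reach is approached as far as the arm can. A call is refused whole if a number of a shift passes 62.5 or a number of a turn 10.7, either way. A call with a gripper value outside its range is refused whole. "grip" is the finger opening in mm, from 0 to 85.4, set as the call begins (left out, the last holds). The fingers move at their own pace and stop on an object; "squeeze" is the grip in N (left out, the last holds). Time passes only in rows, so rows that do not move let the fingers close. It gives the time, the measured TCP pose, the force and the opening at its end, in the units of the state.
- monitor.get_state(): the state, without advancing time (a new reading comes with each control period).
- imaging.capture(name): name is "scene" or "side" or "wrist"; returns (picture, depth): 400x640x3 uint8, red, green, blue; 400x640 float32, m along the optical axis (not along the pixel's ray), 0 where there is no reading.
- imaging.camera_params(name): a dict with "fovy" (degrees; the focal length in pixels is half the picture's height over the tangent of half this angle, whatever the lens; pixels are square), "cx", "cy" (the principal point, pixels), "xyz" and "attitude" of the camera in the world. Camera axes: x right, y down, z forward; pixel columns grow to the right and rows downward; lengths in m; the calibration is good to about 2 mm. A picture is of the moment at which its call begins: read the wrist's pose just before it. camera_params takes no time and is no camera call; for the wrist camera it gives the pose at the moment of the call.
- ticket.finish_job(): hands the job in, once; it reports no verdict.
The state is a dict: "t": time; "joint_positions": joint angles; "joint_velocities": joint speeds; "tau": joint torques, N m; "tool_pos": TCP position; "eef_rot": TCP orientation; "contact_force": force on the tool from outside, world axes, zero at the start; "torque": the same for the moment, N m; "width": finger opening in m.
Only numpy, scipy, OpenCV 4.12 (cv2) and the standard library are available. Lean on these libraries where they do the work, as an engineer would, in place of code of your own. Each camera call takes 0.05 s, during which the arm holds its last target. There are 200 camera calls.

## Working session

There is one attempt and no reset: what is moved stays moved. The work goes in short steps, Python scripts to look and compute and a tool call to move; the robot and the scene stay as the last step left them, time stands still between calls to the robot, and variables do not carry over. Pictures are saved under pics/ and viewed, about 8 in all and at most 12, crops included, and the job is handed in when it is done.

Besides the shell and the picture viewer there is one more tool, called after "Call:" as name(argument=value, ...), one argument or row to a line, values as JSON. arm_command: Moves the arm, as the interface text tells. Its arguments: {"type":"object","properties":{"steps":{"type":"array","items":{"type":"object","properties":{"travel":{"type":"array","items":{"type":"number"}},"dr":{"type":"array","items":{"type":"number"}}}}},"grip":{"type":"number"},"squeeze":{"type":"number"}},"required":["steps"]}

```bash
mkdir -p pics; cat > h.py <<'E'
import numpy as np, cv2
from workcell import monitor, imaging, ticket
from scipy.spatial.transform import Rotation as R
def cap(n,save=None):
    p=imaging.camera_params(n); im,d=imaging.capture(n)
    if save: cv2.imwrite('pics/'+save+'.png',im[:,:,::-1]); np.savez('pics/'+save+'.npz',d=d,im=im,p=np.array(p,dtype=object))
    return p,im,d
def rot(a):
    a=np.array(a,float)
    return R.from_rotvec(a).as_matrix() if a.shape==(3,) else (a if a.shape==(3,3) else R.from_quat(a).as_matrix())
def cloud(p,d):
    f=200/np.tan(np.radians(p['fovy'])/2); v,u=np.mgrid[:400,:640]
    c=np.stack([(u-p['cx'])/f*d,(v-p['cy'])/f*d,d],-1)
    return c@rot(p['attitude']).T+np.array(p['xyz'])
def load(s):
    z=np.load('pics/'+s+'.npz',allow_pickle=True); return z['p'].item(),z['im'],z['d']
E
python3 - <<'E'
from h import *
for n in ['scene','side','wrist']:
    p,im,d=cap(n,n+'0'); print(n,p)
print(monitor.get_state())
E
```

```text
scene {'fovy': 50.64052172395697, 'cx': 321.6874549467542, 'cy': 199.8048350579025, 'xyz': array([1.42185989, 0.09472975, 0.7315271 ]), 'attitude': array([-1.53414438, -1.78853567,  0.91489482])}
side {'fovy': 49.87162682321109, 'cx': 320.16626953652457, 'cy': 206.0159211925451, 'xyz': array([ 0.10714198, -0.56417897,  0.950244  ]), 'attitude': array([-2.28138827,  0.88775942, -0.30920355])}
wrist {'fovy': 60.809564404672855, 'cx': 318.12974035613973, 'cy': 201.3791732471817, 'xyz': array([0.20994806, 0.62014196, 0.37261729]), 'attitude': array([2.42692246, 1.5340758 , 0.23731609])}
{'t': 0.15, 'joint_positions': array([-1.11190248,  0.32163263, -0.07004917,  1.45140389,  0.02260069,
        1.370795  , -0.05686954]), 'joint_velocities': array([ 5.43875523e-04, -2.32473763e-03,  1.78888484e-03, -4.34378448e-03,
       -7.77027119e-05,  1.49733508e-03, -1.32621729e-03]), 'tau': array([-2.02445574e-05, -4.94096482e+01, -3.82892182e-01, -3.14688241e+01,
        1.29426189e-02,  8.26314819e-03, -2.43937512e-05]), 'tool_pos': array([0.27957445, 0.5863869 , 0.25248292]), 'eef_rot': array([-6.92853005e-01, -3.06400882e+00,  2.25548598e-03]), 'contact_force': array([ 0.59795395, -0.88274182,  1.28360512]), 'torque': array([0.01975785, 0.01879754, 0.02004057]), 'width': 0.08545139596370505}
```

View pics/scene0.png

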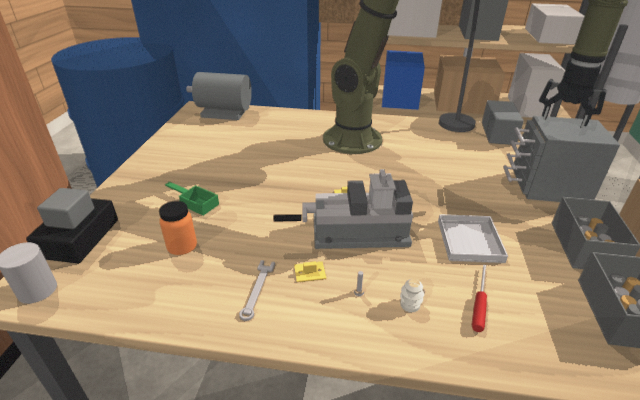

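View pics/side0.png

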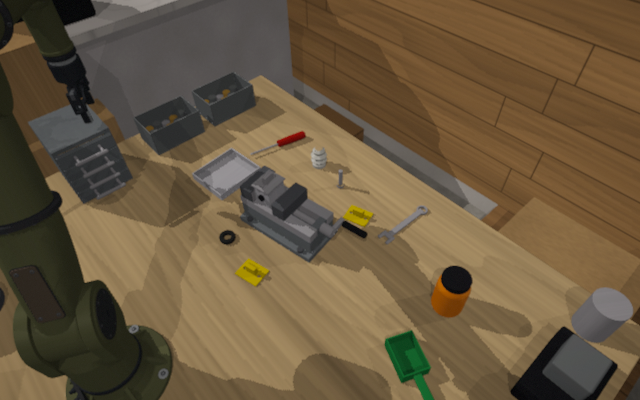

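The pictures show the vise at (360,215) in scene with the crank handle to the left (288,218), i.e. the world -y side. The tray is at (472,238), and the box with its grey cover is at (383,190). The yellow plates are decoys. Next I'll make a top-down height map from both cameras.

```bash
python3 - <<'E'
from h import *
P=[];C=[]
for n in ['scene0','side0']:
    p,im,d=load(n); c=cloud(p,d); m=d>0; P.append(c[m]);C.append(im[m])
P=np.vstack(P);C=np.vstack(C)
m=(P[:,0]>.3)&(P[:,0]<.9)&(P[:,1]>-.35)&(P[:,1]<.4)&(P[:,2]<.3)&(P[:,2]>-.02)
P=P[m];C=C[m]; np.savez('pc.npz',P=P,C=C)
o=np.argsort(P[:,2]);P=P[o];C=C[o]
# map: right = +y, up=+x, 1mm
H=np.zeros((600,750));H[(599-(P[:,0]-.3)*1000).astype(int).clip(0,599),((P[:,1]+.35)*1000).astype(int).clip(0,749)]=P[:,2]
H=cv2.dilate(H,np.ones((3,3)))
img=cv2.applyColorMap((H/.2*255).clip(0,255).astype(np.uint8),cv2.COLORMAP_JET)
cv2.imwrite('pics/hm.png',img)
def rect(lo,hi,box):
    x0,x1,y0,y1=box
    q=P[(P[:,2]>lo)&(P[:,2]<hi)&(P[:,0]>x0)&(P[:,0]<x1)&(P[:,1]>y0)&(P[:,1]<y1)]
    return len(q),cv2.minAreaRect(q[:,:2].astype(np.float32)*1000)
print('table',np.median(P[:,2]))
E
```

```text
table 0.0007094219438460447
```

View pics/hm.png

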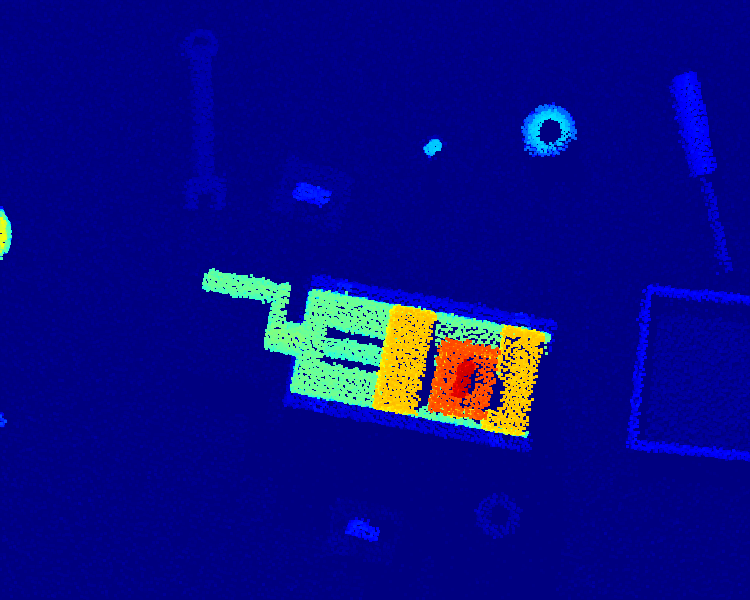

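```bash
python3 - <<'E'
from h import *
z=np.load('pc.npz');P=z['P']
def sel(lo,hi,x0,x1,y0,y1):
    q=P[(P[:,2]>lo)&(P[:,2]<hi)&(P[:,0]>x0)&(P[:,0]<x1)&(P[:,1]>y0)&(P[:,1]<y1)]
    r=cv2.minAreaRect(q[:,:2].astype(np.float32)*1000); print(len(q),'z',q[:,2].mean().round(4),[np.round(a,1) for a in r]); return q
print('base');sel(.005,.05,.42,.64,-.1,.22)
print('bed');sel(.085,.102,.45,.62,-.06,.22)
print('fixed');sel(.128,.14,.45,.62,.125,.22)
print('jaw');sel(.128,.14,.45,.62,.01,.092)
print('cover');sel(.148,.165,.45,.62,.05,.2)
print('rib');sel(.17,.19,.45,.62,.05,.2)
print('handle');q=sel(.03,.14,.56,.7,-.16,-.075)
u,s,v=np.linalg.svd(q-q.mean(0));print(q.mean(0),v[0],'zmax',np.percentile(q[:,2],98))
print('tray');sel(.012,.03,.4,.64,.26,.45)
E
```

```text
base
2932 z 0.0251 [array([561.8,  61.3]), array([183.8, 306.9]), np.float64(10.7)]
bed
2777 z 0.0935 [array([537.7,  64. ]), array([108. , 256.2]), np.float64(11.3)]
fixed
675 z 0.1344 [array([520.2, 153.1]), array([105.1,  65.1]), np.float64(10.8)]
jaw
945 z 0.1343 [array([537.8,  62.2]), array([105.8,  65.8]), np.float64(6.7)]
cover
727 z 0.1582 [array([520.2, 113.9]), array([76.2, 61. ]), np.float64(11.0)]
rib
146 z 0.1798 [array([520.5, 113.2]), array([37.6, 15.3]), np.float64(13.4)]
handle
461 z 0.0906 [array([ 604.9, -101. ]), array([47.4, 92.4]), np.float64(39.6)]
[ 0.60753453 -0.10584102  0.09062911] [ 0.51927492 -0.8545956   0.00446196] zmax 0.09809691722001923
tray
790 z 0.0198 [array([540.6, 341.6]), array([199.2, 122. ]), np.float64(1.9)]
```

```bash
python3 - <<'E'
from h import *
P=[]
for n in ['scene0','side0']:
    p,im,d=load(n); P.append(cloud(p,d)[d>0])
P=np.vstack(P)
def fit(name,lo,hi,c,half):
    q=P[(P[:,2]>lo)&(P[:,2]<hi)]
    q=q[(abs(q[:,:2]-c)<half).all(1)][:,:2]
    best=None
    for a in np.radians(np.arange(-5,20,.5)):
        ex=np.array([np.cos(a),np.sin(a)]);ey=np.array([-np.sin(a),np.cos(a)])
        x=np.percentile(q@ex,[1,99]);y=np.percentile(q@ey,[1,99]);A=np.ptp(x)*np.ptp(y)
        if best is None or A<best[0]: best=(A,np.degrees(a),(x.mean()*ex+y.mean()*ey).round(4),np.ptp(x).round(4),np.ptp(y).round(4))
    print(name,len(q),best[1:])
fit('base',.012,.03,(.535,.06),(.09,.15))
fit('fixed',.130,.138,(.518,.165),(.07,.025))
fit('jaw',.130,.138,(.537,.045),(.07,.045))
fit('cover',.152,.163,(.52,.114),(.06,.055))
fit('rib',.172,.186,(.52,.114),(.06,.055))
fit('handle',.06,.115,(.615,-.11),(.03,.04))
fit('tray',.018,.028,(.53,.36),(.11,.1))
E
```

```text
base 1682 (np.float64(11.0), array([0.5364, 0.0685]), np.float64(0.134), np.float64(0.2479))
fixed 569 (np.float64(7.0), array([0.5186, 0.1632]), np.float64(0.1014), np.float64(0.0424))
jaw 853 (np.float64(10.0), array([0.5377, 0.0624]), np.float64(0.1008), np.float64(0.0586))
cover 673 (np.float64(11.5), array([0.5195, 0.1139]), np.float64(0.0722), np.float64(0.0588))
rib 122 (np.float64(16.5), array([0.5197, 0.1125]), np.float64(0.0355), np.float64(0.0141))
handle 442 (np.float64(19.0), array([ 0.6111, -0.1062]), np.float64(0.0278), np.float64(0.079))
tray 766 (np.float64(6.000000000000001), array([0.5251, 0.3576]), np.float64(0.1632), np.float64(0.1446))
```

```bash
cat >> h.py <<'E'
O=np.array([.5364,.0685,0.]);YAW=np.radians(10.8)
EX=np.array([np.cos(YAW),np.sin(YAW),0]);EY=np.array([-np.sin(YAW),np.cos(YAW),0]);EZ=np.array([0,0,1.])
def toolR(y,flip=1):  # tool down, tool y along given horiz dir
    y=np.array(y)*flip; z=-EZ; return np.stack([np.cross(y,z),y,z],1)
def plan(pos,Rt,n):
    s=monitor.get_state(); p=np.array(s['tool_pos']); Rc=rot(s['eef_rot'])
    if Rt is None: Rt=Rc
    dp=(np.array(pos)-p)/n; tot=R.from_matrix(Rc.T@Rt).as_rotvec()/n
    out=[]
    for i in range(n):
        Ri=Rc@R.from_rotvec(tot*i).as_matrix()
        out.append({"travel":[float(x) for x in np.round(Ri.T@dp*1000,1)],"dr":[float(x) for x in np.round(np.degrees(tot),1)]})
    print(str(out).replace("'",'"'))
def A(a,out=.013,dz=.003): return O-(.192+out)*EY+.085*EZ+.042*(np.sin(a)*EX+np.cos(a)*EZ)+dz*EZ
E
python3 - <<'E'
from h import *
G=A(1.47);print(G)
s=monitor.get_state()
for f in (1,-1): print(np.degrees(np.linalg.norm(R.from_matrix(rot(s['eef_rot']).T@toolR(EX,f)).as_rotvec())))
plan([G[0],G[1],.28],toolR(EX,1),17)
E
```

```text
[ 0.61585983 -0.12503882  0.09222628]
53.716476006136816
126.2835990521088
[{"travel": [-35.9, -29.3, -1.6], "dr": [-0.0, 0.0, 3.2]}, {"travel": [-37.4, -27.2, -1.6], "dr": [-0.0, 0.0, 3.2]}, {"travel": [-38.9, -25.1, -1.6], "dr": [-0.0, 0.0, 3.2]}, {"travel": [-40.2, -23.0, -1.6], "dr": [-0.0, 0.0, 3.2]}, {"travel": [-41.4, -20.7, -1.6], "dr": [-0.0, 0.0, 3.2]}, {"travel": [-42.5, -18.4, -1.6], "dr": [-0.0, 0.0, 3.2]}, {"travel": [-43.4, -16.0, -1.6], "dr": [-0.0, 0.0, 3.2]}, {"travel": [-44.2, -13.6, -1.6], "dr": [-0.0, 0.0, 3.2]}, {"travel": [-44.9, -11.2, -1.6], "dr": [-0.0, 0.0, 3.2]}, {"travel": [-45.5, -8.7, -1.6], "dr": [-0.0, 0.0, 3.2]}, {"travel": [-45.9, -6.1, -1.6], "dr": [-0.0, 0.0, 3.2]}, {"travel": [-46.1, -3.6, -1.6], "dr": [-0.0, 0.0, 3.2]}, {"travel": [-46.3, -1.1, -1.6], "dr": [-0.0, 0.0, 3.2]}, {"travel": [-46.3, 1.5, -1.6], "dr": [-0.0, 0.0, 3.2]}, {"travel": [-46.1, 4.1, -1.6], "dr": [-0.0, 0.0, 3.2]}, {"travel": [-45.8, 6.6, -1.6], "dr": [-0.0, 0.0, 3.2]}, {"travel": [-45.4, 9.1, -1.6], "dr": [-0.0, 0.0, 3.2]}]
```

Call:
arm_command(
  steps=[
    {"travel":[0,0,-40],"dr":[0,0,0]},
    {"travel":[-36,-29,0],"dr":[0,0,3.2]},
    {"travel":[-37,-27,0],"dr":[0,0,3.2]},
    {"travel":[-39,-25,0],"dr":[0,0,3.2]},
    {"travel":[-40,-23,0],"dr":[0,0,3.2]},
    {"travel":[-41,-21,0],"dr":[0,0,3.2]},
    {"travel":[-42,-18,0],"dr":[0,0,3.2]},
    {"travel":[-43,-16,0],"dr":[0,0,3.2]},
    {"travel":[-44,-14,0],"dr":[0,0,3.2]},
    {"travel":[-45,-11,0],"dr":[0,0,3.2]},
  ],
)

```text
t: 1.4
tool_pos: [0.4551, 0.2011, 0.2904]
eef_rot: [-1.443, -2.788, 0.009]
contact_force: [0.0, 0.2, 0.3]
width: 0.0856
```

```bash
python3 - <<'E'
from h import *
s=monitor.get_state();print(s['t'],s['tool_pos'],s['joint_positions'],s['contact_force'])
G=A(1.47)
plan([G[0],G[1],.26],toolR(EX,1),10)
E
```

```text
1.4 [0.45512655 0.20105638 0.29042369] [-0.72316223 -0.02310065  0.24927299  1.76706896  0.00758631  1.40287742
  0.140234  ] [0.0304116  0.21471334 0.26287341]
[{"travel": [-35.9, -5.7, 3.1], "dr": [-0.0, 0.0, 2.4]}, {"travel": [-36.1, -4.1, 3.1], "dr": [-0.0, 0.0, 2.4]}, {"travel": [-36.3, -2.6, 3.1], "dr": [-0.0, 0.0, 2.4]}, {"travel": [-36.3, -1.1, 3.1], "dr": [-0.0, 0.0, 2.4]}, {"travel": [-36.3, 0.5, 3.1], "dr": [-0.0, 0.0, 2.4]}, {"travel": [-36.3, 2.0, 3.1], "dr": [-0.0, 0.0, 2.4]}, {"travel": [-36.2, 3.6, 3.1], "dr": [-0.0, 0.0, 2.4]}, {"travel": [-36.0, 5.1, 3.1], "dr": [-0.0, 0.0, 2.4]}, {"travel": [-35.7, 6.7, 3.0], "dr": [-0.0, 0.0, 2.4]}, {"travel": [-35.4, 8.2, 3.0], "dr": [-0.0, 0.0, 2.4]}]
```

Call:
arm_command(
  steps=[
    {"travel":[-38,-5.7,0],"dr":[0,0,2.5]},
    {"travel":[-38,-4,0],"dr":[0,0,2.5]},
    {"travel":[-38,-2.6,0],"dr":[0,0,2.5]},
    {"travel":[-38,-1,0],"dr":[0,0,2.5]},
    {"travel":[-38,0.5,3],"dr":[0,0,2.5]},
    {"travel":[-37,2,5],"dr":[0,0,2.5]},
    {"travel":[-36,3.6,7],"dr":[0,0,2.5]},
    {"travel":[-36,5,8],"dr":[0,0,2.4]},
    {"travel":[-36,6.7,8],"dr":[0,0,2.4]},
    {"travel":[-30,8,0],"dr":[0,0,2]},
  ],
)

```text
t: 2.65
tool_pos: [0.6185, -0.1427, 0.2571]
eef_rot: [-2.016, -2.405, 0.01]
contact_force: [-0.1, -0.0, -0.1]
width: 0.0853
```

```bash
python3 - <<'E'
from h import *
p,im,d=cap('wrist','w1')
s=monitor.get_state();print(s['t'],s['tool_pos'],s['contact_force'])
c=cloud(p,d)
q=c[(d>0)&(c[...,2]>.06)&(c[...,2]<.12)&(im.max(2)<70)]
l=(q-O)@np.stack([EX,EY],1)
m=(abs(l[:,1]+.192)<.05)&(abs(l[:,0]-.04)<.04)
q=q[m];l=l[m];print(len(q),np.percentile(l,[2,50,98],axis=0),np.percentile(q[:,2],[2,50,98]))
G=A(1.47); plan([G[0],G[1],.16],toolR(EX,1),3)
E
```

```text
2.7 [ 0.61919442 -0.14764887  0.25719304] [ 0.03067967 -2.98732428  0.46834372]
1670 [[ 0.03459301 -0.22083399]
 [ 0.0428417  -0.18605428]
 [ 0.05097033 -0.15518621]] [0.08687634 0.09311561 0.09536614]
[{"travel": [7.8, 0.4, 32.3], "dr": [-0.1, 0.1, -0.4]}, {"travel": [7.8, 0.4, 32.4], "dr": [-0.1, 0.1, -0.4]}, {"travel": [7.7, 0.3, 32.4], "dr": [-0.1, 0.1, -0.4]}]
```

View pics/w1.png

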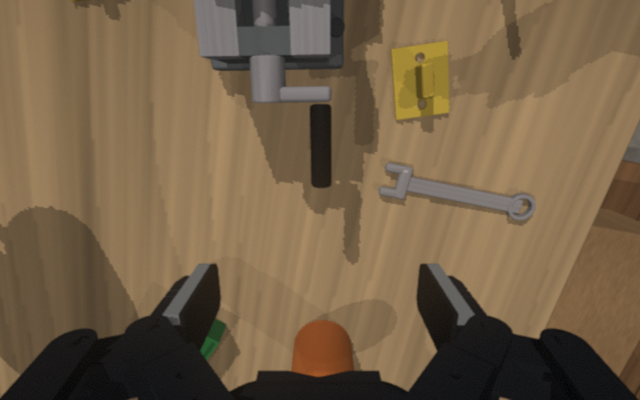

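The handle is clear at (320,145) px: local (0.043, -0.188), top z 0.095, so the crank angle is about 88°. Now I'll descend onto it.

```bash
cat >> h.py <<'E'
O=O+.001*EX+.003*EY
E
python3 - <<'E'
from h import *
G=A(1.54); print(G);plan(G,toolR(EX,1),5)
E
```

```text
[ 0.61646981 -0.12186836  0.08929324]
[{"travel": [5.4, 0.5, 33.5], "dr": [-0.1, 0.1, -0.2]}, {"travel": [5.3, 0.5, 33.6], "dr": [-0.1, 0.1, -0.2]}, {"travel": [5.3, 0.5, 33.6], "dr": [-0.1, 0.1, -0.2]}, {"travel": [5.3, 0.5, 33.6], "dr": [-0.1, 0.1, -0.2]}, {"travel": [5.2, 0.5, 33.6], "dr": [-0.1, 0.1, -0.2]}]
```

Call:
arm_command(
  steps=[
    {"travel":[14,1.5,25],"dr":[-0.1,0.1,-0.4]},
    {"travel":[10,1,32],"dr":[-0.1,0.1,-0.4]},
    {"travel":[3,0,32],"dr":[-0.1,0.1,-0.2]},
    {"travel":[0,0,32],"dr":[-0.1,0.1,0]},
    {"travel":[0,0,32],"dr":[0,0,0]},
    {"travel":[0,0,8],"dr":[0,0,0]},
  ],
)

```text
t: 3.45
tool_pos: [0.6164, -0.1216, 0.0908]
eef_rot: [2.006, 2.418, 0.0]
contact_force: [-0.3, -0.4, -0.3]
width: 0.0854
```

```bash
python3 - <<'E'
from h import *
s=monitor.get_state();print(s['t'],s['tool_pos'],s['contact_force'])
G=A(1.54); plan(G,toolR(EX,1),1)
E
```

```text
3.45 [ 0.6164068  -0.12162683  0.09079936] [-0.33620892 -0.4222739  -0.32270795]
[{"travel": [-0.2, 0.0, 1.5], "dr": [0.0, -0.0, -0.1]}]
```

Close on the handle.

Call:
arm_command(
  steps=[
    {"travel":[0,0,1.5],"dr":[0,0,0]},
    {"travel":[0,0,0],"dr":[0,0,0]},
    {"travel":[0,0,0],"dr":[0,0,0]},
    {"travel":[0,0,0],"dr":[0,0,0]},
    {"travel":[0,0,0],"dr":[0,0,0]},
    {"travel":[0,0,0],"dr":[0,0,0]},
  ],
  grip=8,
  squeeze=40,
)

```text
t: 4.2
tool_pos: [0.616, -0.1224, 0.0921]
eef_rot: [-2.006, -2.417, 0.0]
contact_force: [-0.6, -0.1, -1.8]
width: 0.0164
```

```bash
cat >> h.py <<'E'
def st():
    s=monitor.get_state(); p=np.array(s['tool_pos']); l=p-O; x,z=l@EX,l[2]-.088
    print('t',s['t'],'w',s['width'],'local x,y,z',np.round([x,l@EY,z],4),'ang',np.degrees(np.arctan2(x,z)).round(1),'r',np.hypot(x,z).round(4))
    f=np.array(s['contact_force']);a=np.arctan2(x,z)
    print('F local',np.round([f@EX,f@EY,f[2]],1),'tang',(f@EX*np.cos(a)-f[2]*np.sin(a)).round(1),'rad',(f@EX*np.sin(a)+f[2]*np.cos(a)).round(1)); return s,a
def crank(step,n):
    s,a=st(); Rc=rot(s['eef_rot']);p=np.array(s['tool_pos']);out=[]
    prev=p
    for i in range(1,n+1):
        t=A(a+np.radians(step)*i)
        out.append({"travel":[float(x) for x in np.round(Rc.T@(t-prev)*1000,1)],"dr":[0,0,0]});prev=t
    print(str(out).replace("'",'"'))
E
python3 - <<'E'
from h import *
crank(20,10)
E
```

```text
t 4.2 w 0.01644856445386194 local x,y,z [ 0.0414 -0.2054  0.0041] ang 84.3 r 0.0416
F local [-0.6  0.1 -1.8] tang 1.8 rad -0.8
[{"travel": [0.4, -0.7, 14.5], "dr": [0, 0, 0]}, {"travel": [-0.0, -6.0, 13.3], "dr": [0, 0, 0]}, {"travel": [-0.0, -10.2, 10.4], "dr": [0, 0, 0]}, {"travel": [-0.0, -13.1, 6.3], "dr": [0, 0, 0]}, {"travel": [-0.0, -14.5, 1.4], "dr": [0, 0, 0]}, {"travel": [-0.0, -14.1, -3.6], "dr": [0, 0, 0]}, {"travel": [-0.0, -12.0, -8.2], "dr": [0, 0, 0]}, {"travel": [-0.0, -8.5, -11.8], "dr": [0, 0, 0]}, {"travel": [-0.0, -3.9, -14.0], "dr": [0, 0, 0]}, {"travel": [0.0, 1.1, -14.5], "dr": [0, 0, 0]}]
```

Call:
arm_command(
  steps=[
    {"travel":[0,-0.7,14.5],"dr":[0,0,0]},
    {"travel":[0,-6,13.5],"dr":[0,0,0]},
    {"travel":[0,-10,10.5],"dr":[0,0,0]},
    {"travel":[0,-13,6.5],"dr":[0,0,0]},
  ],
)

```text
t: 4.7
tool_pos: [0.5861, -0.1281, 0.0505]
eef_rot: [-2.004, -2.417, -0.002]
contact_force: [-1.4, 1.8, 13.8]
width: 0.0166
```

```bash
python3 - <<'E'
from h import *
crank(20,10)
E
```

```text
t 4.7 w 0.016615083079448534 local x,y,z [ 0.0109 -0.2054 -0.0375] ang 163.7 r 0.0391
F local [-1.1  2.1 13.8] tang -2.9 rad -13.5
[{"travel": [0.4, -13.7, 4.4], "dr": [0, 0, 0]}, {"travel": [-0.0, -14.2, -3.5], "dr": [0, 0, 0]}, {"travel": [-0.0, -12.1, -8.1], "dr": [0, 0, 0]}, {"travel": [0.0, -8.6, -11.8], "dr": [0, 0, 0]}, {"travel": [0.0, -4.1, -14.0], "dr": [0, 0, 0]}, {"travel": [0.0, 0.9, -14.6], "dr": [0, 0, 0]}, {"travel": [0.0, 5.9, -13.4], "dr": [0, 0, 0]}, {"travel": [0.0, 10.1, -10.5], "dr": [0, 0, 0]}, {"travel": [0.0, 13.1, -6.5], "dr": [0, 0, 0]}, {"travel": [0.0, 14.5, -1.6], "dr": [0, 0, 0]}]
```

```bash
sed -i 's/dz=.003/dz=.006/; s/l\[2\]-.088/l[2]-.091/' h.py; python3 - <<'E'
from h import *
crank(20,10)
E
```

```text
t 4.7 w 0.016615083079448534 local x,y,z [ 0.0109 -0.2054 -0.0405] ang 164.9 r 0.042
F local [-1.1  2.1 13.8] tang -2.6 rad -13.6
[{"travel": [0.4, -14.5, 1.4], "dr": [0, 0, 0]}, {"travel": [-0.0, -14.1, -3.7], "dr": [0, 0, 0]}, {"travel": [-0.0, -12.0, -8.3], "dr": [0, 0, 0]}, {"travel": [0.0, -8.4, -11.9], "dr": [0, 0, 0]}, {"travel": [0.0, -3.8, -14.1], "dr": [0, 0, 0]}, {"travel": [0.0, 1.2, -14.5], "dr": [0, 0, 0]}, {"travel": [0.0, 6.1, -13.2], "dr": [0, 0, 0]}, {"travel": [0.0, 10.3, -10.3], "dr": [0, 0, 0]}, {"travel": [0.0, 13.2, -6.2], "dr": [0, 0, 0]}, {"travel": [0.0, 14.5, -1.3], "dr": [0, 0, 0]}]
```

Call:
arm_command(
  steps=[
    {"travel":[0,-14.5,0.5],"dr":[0,0,0]},
    {"travel":[0,-14,-4],"dr":[0,0,0]},
    {"travel":[0,-12,-8.5],"dr":[0,0,0]},
    {"travel":[0,-8.5,-12],"dr":[0,0,0]},
  ],
)

```text
t: 5.2
tool_pos: [0.5369, -0.1376, 0.0742]
eef_rot: [2.005, 2.417, 0.004]
contact_force: [4.7, 0.3, -2.1]
width: 0.0162
```

```bash
python3 - <<'E'
from h import *
crank(20,10)
E
```

```text
t 5.2 w 0.016193694045507773 local x,y,z [-0.0391 -0.2056 -0.0168] ang -113.2 r 0.0425
F local [ 4.7 -0.6 -2.1] tang -3.8 rad -3.5
[{"travel": [0.6, -2.8, -14.4], "dr": [0, 0, 0]}, {"travel": [0.0, 1.8, -14.5], "dr": [0, 0, 0]}, {"travel": [0.0, 6.6, -13.0], "dr": [0, 0, 0]}, {"travel": [0.0, 10.7, -10.0], "dr": [0, 0, 0]}, {"travel": [0.0, 13.4, -5.7], "dr": [0, 0, 0]}, {"travel": [0.0, 14.6, -0.8], "dr": [0, 0, 0]}, {"travel": [0.0, 14.0, 4.2], "dr": [0, 0, 0]}, {"travel": [0.0, 11.7, 8.8], "dr": [0, 0, 0]}, {"travel": [0.0, 8.0, 12.2], "dr": [0, 0, 0]}, {"travel": [0.0, 3.3, 14.2], "dr": [0, 0, 0]}]
```

Call:
arm_command(
  steps=[
    {"travel":[0,-2.8,-14.5],"dr":[0,0,0]},
    {"travel":[0,1.8,-14.5],"dr":[0,0,0]},
    {"travel":[0,6.6,-13],"dr":[0,0,0]},
    {"travel":[0,10.7,-10],"dr":[0,0,0]},
    {"travel":[0,13.4,-5.7],"dr":[0,0,0]},
    {"travel":[0,14.6,-0.8],"dr":[0,0,0]},
    {"travel":[0,14,4.2],"dr":[0,0,0]},
  ],
)

```text
t: 6.08
tool_pos: [0.5928, -0.1268, 0.1294]
eef_rot: [-2.004, -2.415, 0.006]
contact_force: [-6.0, -1.5, -4.4]
width: 0.0163
```

```bash
python3 - <<'E'
from h import *
crank(20,10)
E
```

```text
t 6.075 w 0.01627548157994038 local x,y,z [ 0.0178 -0.2054  0.0384] ang 24.9 r 0.0423
F local [-6.2 -0.4 -4.4] tang -3.8 rad -6.6
[{"travel": [0.5, 11.9, 8.6], "dr": [0, 0, 0]}, {"travel": [0.0, 8.4, 11.9], "dr": [0, 0, 0]}, {"travel": [0.0, 3.9, 14.1], "dr": [0, 0, 0]}, {"travel": [-0.0, -1.2, 14.5], "dr": [0, 0, 0]}, {"travel": [-0.0, -6.1, 13.3], "dr": [0, 0, 0]}, {"travel": [-0.0, -10.2, 10.4], "dr": [0, 0, 0]}, {"travel": [-0.0, -13.2, 6.3], "dr": [0, 0, 0]}, {"travel": [-0.0, -14.5, 1.4], "dr": [0, 0, 0]}, {"travel": [-0.0, -14.1, -3.7], "dr": [0, 0, 0]}, {"travel": [-0.0, -12.0, -8.3], "dr": [0, 0, 0]}]
```

```bash
python3 - <<'E'
from h import *
crank(11,10)
E
```

```text
t 6.075 w 0.01627548157994038 local x,y,z [ 0.0178 -0.2054  0.0384] ang 24.9 r 0.0423
F local [-6.2 -0.4 -4.4] tang -3.8 rad -6.6
[{"travel": [0.4, 6.8, 4.3], "dr": [0, 0, 0]}, {"travel": [0.0, 6.1, 5.3], "dr": [0, 0, 0]}, {"travel": [0.0, 4.9, 6.4], "dr": [0, 0, 0]}, {"travel": [0.0, 3.6, 7.2], "dr": [0, 0, 0]}, {"travel": [0.0, 2.2, 7.7], "dr": [0, 0, 0]}, {"travel": [-0.0, 0.7, 8.0], "dr": [0, 0, 0]}, {"travel": [-0.0, -0.9, 8.0], "dr": [0, 0, 0]}, {"travel": [-0.0, -2.4, 7.7], "dr": [0, 0, 0]}, {"travel": [-0.0, -3.8, 7.1], "dr": [0, 0, 0]}, {"travel": [-0.0, -5.1, 6.2], "dr": [0, 0, 0]}]
```

Call:
arm_command(
  steps=[
    {"travel":[0,6.8,4.3],"dr":[0,0,0]},
    {"travel":[0,6.1,5.3],"dr":[0,0,0]},
    {"travel":[0,4.9,6.4],"dr":[0,0,0]},
    {"travel":[0,3.6,7.2],"dr":[0,0,0]},
    {"travel":[0,2.2,7.7],"dr":[0,0,0]},
    {"travel":[0,0.7,8],"dr":[0,0,0]},
    {"travel":[0,-0.9,8],"dr":[0,0,0]},
    {"travel":[0,-2.4,7.7],"dr":[0,0,0]},
  ],
)

```text
t: 7.08
tool_pos: [0.6147, -0.1227, 0.0799]
eef_rot: [-1.999, -2.409, 0.007]
contact_force: [-5.5, -0.7, 4.5]
width: 0.017
```

```bash
python3 - <<'E'
from h import *
p,im,d=cap('scene','s2'); c=cloud(p,d)-O
y=c@EY;x=c@EX;z=c[...,2]
# gap: +y edge of jaw top and box -y edge (cover top level)
j=y[(d>0)&(z>.130)&(z<.139)&(abs(x)<.05)&(y<.03)&(y>-.08)]; k=(d>0)&(z>.152)&(z<.164)&(abs(x)<.04)
print('jaw y',np.percentile(j,[1,99]),'cover y',np.percentile(y[k],[1,99]), 'x',np.percentile(x[k],[1,99]))
f=y[(d>0)&(z>.130)&(z<.139)&(abs(x)<.05)&(y>.07)&(y<.13)];print('fixed',np.percentile(f,[1,99]))
crank(11,10)
E
```

```text
jaw y [-0.02267312  0.02572048] cover y [-0.19062647  0.0745202 ] x [-0.03940907  0.03335813]
fixed [0.07548661 0.11522942]
t 7.125 w 0.016546475927898124 local x,y,z [ 0.0397 -0.2054 -0.012 ] ang 106.8 r 0.0415
F local [-3.3  0.9  2.8] tang -1.7 rad -4.0
[{"travel": [0.4, -2.5, 7.6], "dr": [0, 0, 0]}, {"travel": [-0.1, -4.4, 6.8], "dr": [0, 0, 0]}, {"travel": [-0.0, -5.6, 5.8], "dr": [0, 0, 0]}, {"travel": [-0.0, -6.6, 4.6], "dr": [0, 0, 0]}, {"travel": [-0.0, -7.3, 3.3], "dr": [0, 0, 0]}, {"travel": [-0.0, -7.8, 1.8], "dr": [0, 0, 0]}, {"travel": [-0.0, -8.0, 0.3], "dr": [0, 0, 0]}, {"travel": [-0.0, -8.0, -1.2], "dr": [0, 0, 0]}, {"travel": [-0.0, -7.6, -2.7], "dr": [0, 0, 0]}, {"travel": [0.0, -6.9, -4.1], "dr": [0, 0, 0]}]
```

Call:
arm_command(
  steps=[
    {"travel":[0,-3,7.6],"dr":[0,0,0]},
    {"travel":[0,-4.6,6.8],"dr":[0,0,0]},
    {"travel":[0,-5.8,5.8],"dr":[0,0,0]},
    {"travel":[0,-6.8,4.6],"dr":[0,0,0]},
    {"travel":[0,-7.5,3.3],"dr":[0,0,0]},
    {"travel":[0,-8,1.4],"dr":[0,0,0]},
    {"travel":[0,-8.2,-0.2],"dr":[0,0,0]},
    {"travel":[0,-8,-1.7],"dr":[0,0,0]},
    {"travel":[0,-7.6,-3.2],"dr":[0,0,0]},
    {"travel":[0,-6.7,-4.6],"dr":[0,0,0]},
  ],
)

```text
t: 8.38
tool_pos: [0.5664, -0.1319, 0.0507]
eef_rot: [1.982, 2.399, 0.023]
contact_force: [1.8, -2.6, -11.5]
width: 0.0167
```

```bash
python3 - <<'E'
from h import *
crank(11,10)
E
```

```text
t 8.375 w 0.01667270267679136 local x,y,z [-0.0091 -0.2055 -0.0403] ang -167.3 r 0.0413
F local [  1.2  -2.8 -11.5] tang -3.7 rad 10.9
[{"travel": [0.5, -7.7, -2.1], "dr": [0, 0, 0]}, {"travel": [-0.0, -6.9, -4.1], "dr": [0, 0, 0]}, {"travel": [-0.1, -6.0, -5.4], "dr": [0, 0, 0]}, {"travel": [-0.1, -4.8, -6.4], "dr": [0, 0, 0]}, {"travel": [-0.1, -3.5, -7.2], "dr": [0, 0, 0]}, {"travel": [-0.1, -2.1, -7.8], "dr": [0, 0, 0]}, {"travel": [-0.1, -0.6, -8.0], "dr": [0, 0, 0]}, {"travel": [-0.1, 1.0, -8.0], "dr": [0, 0, 0]}, {"travel": [-0.1, 2.5, -7.7], "dr": [0, 0, 0]}, {"travel": [-0.1, 3.9, -7.0], "dr": [0, 0, 0]}]
```

Call:
arm_command(
  steps=[
    {"travel":[0,-8.5,-3],"dr":[0,0,0]},
    {"travel":[0,-8,-5],"dr":[0,0,0]},
    {"travel":[0,-7,-6.5],"dr":[0,0,0]},
    {"travel":[0,-5.8,-7.6],"dr":[0,0,0]},
    {"travel":[0,-4,-8.6],"dr":[0,0,0]},
    {"travel":[0,-2.2,-9.2],"dr":[0,0,0]},
  ],
)

```text
t: 9.12
tool_pos: [0.533, -0.1382, 0.095]
eef_rot: [1.977, 2.391, 0.037]
contact_force: [8.5, -0.1, -5.7]
width: 0.0166
```

```bash
python3 - <<'E'
from h import *
crank(11,10)
E
```

```text
t 9.125 w 0.016635554781677178 local x,y,z [-0.043  -0.2055  0.004 ] ang -84.7 r 0.0432
F local [ 8.3 -1.7 -5.7] tang -4.9 rad -8.8
[{"travel": [0.3, 3.1, -7.7], "dr": [0, 0, 0]}, {"travel": [-0.1, 3.3, -7.3], "dr": [0, 0, 0]}, {"travel": [-0.1, 4.7, -6.6], "dr": [0, 0, 0]}, {"travel": [-0.1, 5.8, -5.6], "dr": [0, 0, 0]}, {"travel": [-0.1, 6.8, -4.3], "dr": [0, 0, 0]}, {"travel": [-0.1, 7.5, -3.0], "dr": [0, 0, 0]}, {"travel": [-0.0, 7.9, -1.5], "dr": [0, 0, 0]}, {"travel": [-0.0, 8.1, 0.0], "dr": [0, 0, 0]}, {"travel": [0.0, 7.9, 1.6], "dr": [0, 0, 0]}, {"travel": [0.0, 7.4, 3.1], "dr": [0, 0, 0]}]
```

Call:
arm_command(
  steps=[
    {"travel":[0,2.5,-9],"dr":[0,0,0]},
    {"travel":[0,4.2,-8.2],"dr":[0,0,0]},
    {"travel":[0,6,-7.3],"dr":[0,0,0]},
    {"travel":[0,7.2,-6],"dr":[0,0,0]},
    {"travel":[0,8.2,-4.2],"dr":[0,0,0]},
  ],
)

```text
t: 9.75
tool_pos: [0.558, -0.1333, 0.1305]
eef_rot: [1.978, 2.391, 0.031]
contact_force: [1.8, -3.4, -13.1]
width: 0.0167
```

```bash
python3 - <<'E'
from h import *
crank(11,10)
E
```

```text
t 9.75 w 0.016665680432422024 local x,y,z [-0.0176 -0.2053  0.0395] ang -24.1 r 0.0432
F local [  1.1  -3.6 -13.1] tang -4.3 rad -12.4
[{"travel": [0.3, 8.2, -1.1], "dr": [0, 0, 0]}, {"travel": [-0.0, 8.0, -0.7], "dr": [0, 0, 0]}, {"travel": [0.0, 8.0, 0.8], "dr": [0, 0, 0]}, {"travel": [0.0, 7.7, 2.3], "dr": [0, 0, 0]}, {"travel": [0.1, 7.1, 3.7], "dr": [0, 0, 0]}, {"travel": [0.1, 6.3, 5.0], "dr": [0, 0, 0]}, {"travel": [0.1, 5.2, 6.1], "dr": [0, 0, 0]}, {"travel": [0.1, 3.9, 7.0], "dr": [0, 0, 0]}, {"travel": [0.1, 2.5, 7.6], "dr": [0, 0, 0]}, {"travel": [0.1, 1.0, 8.0], "dr": [0, 0, 0]}]
```

Call:
arm_command(
  steps=[
    {"travel":[0,9,-1.5],"dr":[0,0,0]},
    {"travel":[0,9,0.5],"dr":[0,0,0]},
    {"travel":[0,8.8,2],"dr":[0,0,0]},
    {"travel":[0,8.2,3.6],"dr":[0,0,0]},
  ],
)

```text
t: 10.25
tool_pos: [0.5854, -0.1285, 0.1312]
eef_rot: [1.992, 2.404, 0.014]
contact_force: [-22.0, 0.7, 23.7]
width: 0.0162
```

```bash
python3 - <<'E'
from h import *
crank(11,10)
E
```

```text
t 10.25 w 0.016225101548170393 local x,y,z [ 0.0102 -0.2057  0.0402] ang 14.2 r 0.0415
F local [-21.5   4.8  23.7] tang -26.6 rad 17.7
[{"travel": [0.7, 7.6, 2.4], "dr": [0, 0, 0]}, {"travel": [0.0, 6.8, 4.2], "dr": [0, 0, 0]}, {"travel": [0.1, 5.9, 5.5], "dr": [0, 0, 0]}, {"travel": [0.1, 4.7, 6.5], "dr": [0, 0, 0]}, {"travel": [0.1, 3.4, 7.3], "dr": [0, 0, 0]}, {"travel": [0.1, 2.0, 7.8], "dr": [0, 0, 0]}, {"travel": [0.1, 0.4, 8.0], "dr": [0, 0, 0]}, {"travel": [0.1, -1.1, 8.0], "dr": [0, 0, 0]}, {"travel": [0.1, -2.6, 7.6], "dr": [0, 0, 0]}, {"travel": [0.1, -4.0, 7.0], "dr": [0, 0, 0]}]
```

Tangential force jumped to 27 N, so the box is pinched. One more small push to confirm.

Call:
arm_command(
  steps=[
    {"travel":[0,8,2.5],"dr":[0,0,0]},
    {"travel":[0,8,2.5],"dr":[0,0,0]},
  ],
)

```text
t: 10.5
tool_pos: [0.5889, -0.1279, 0.1302]
eef_rot: [-2.002, -2.411, 0.01]
contact_force: [-27.3, 0.5, 25.0]
width: 0.0165
```

```bash
python3 - <<'E'
from h import *
st()
E
```

```text
t 10.5 w 0.016534470593817876 local x,y,z [ 0.0138 -0.2057  0.0392] ang 19.3 r 0.0416
F local [-26.7   5.7  25. ] tang -33.5 rad 14.8
```

Tight (33 N at the handle). Release and rise.

Call:
arm_command(
  steps=[
    {"travel":[0,0,0],"dr":[0,0,0]},
    {"travel":[0,0,0],"dr":[0,0,0]},
    {"travel":[0,0,0],"dr":[0,0,0]},
    {"travel":[0,0,0],"dr":[0,0,0]},
    {"travel":[0,0,-30],"dr":[0,0,0]},
    {"travel":[0,0,-45],"dr":[0,0,0]},
    {"travel":[0,0,-45],"dr":[0,0,0]},
    {"travel":[0,0,-45],"dr":[0,0,0]},
    {"travel":[0,0,-20],"dr":[0,0,0]},
  ],
  grip=60,
)

```text
t: 11.62
tool_pos: [0.592, -0.1247, 0.3215]
eef_rot: [-1.994, -2.412, 0.01]
contact_force: [0.8, -1.3, 0.1]
width: 0.0605
```

```bash
python3 - <<'E'
from h import *
st()
p,im,d=cap('scene','s3'); c=cloud(p,d)-O
y=c@EY;x=c@EX;z=c[...,2]
j=y[(d>0)&(z>.130)&(z<.139)&(abs(x)<.05)&(y<.045)&(y>-.08)]; k=(d>0)&(z>.152)&(z<.164)&(abs(x)<.05)&(abs(y-.05)<.05)
print('jaw y',np.percentile(j,[1,99]),'cover y',np.percentile(y[k],[1,99]), 'x',np.percentile(x[k],[1,99]))
r=(d>0)&(z>.170)&(z<.19)&(abs(x)<.05)&(abs(y-.05)<.05);print('rib',np.percentile(y[r],[1,99]),np.percentile(x[r],[1,99]))
t=O+.055*EY-.01*EX; print(t); g=[0.515,0.118,.29]
for f in (1,-1): print(np.degrees(R.from_matrix(rot(monitor.get_state()['eef_rot']).T@toolR(EY,f)).as_rotvec()))
print(monitor.get_state()['joint_positions'])
plan(g,toolR(EY,1),10);plan(g,toolR(EY,-1),10)
I=im[:,:,::-1][150:290,250:450]; cv2.imwrite('pics/s3c.png',cv2.resize(I,None,fx=3.5,fy=3.5))
E
```

```text
t 11.625 w 0.06052943473542622 local x,y,z [ 0.0174 -0.2032  0.2305] ang 4.3 r 0.2312
F local [ 0.5 -1.5  0.1] tang 0.5 rad 0.2
jaw y [-0.01398727  0.04054495] cover y [0.02309296 0.07883366] x [-0.04406161  0.02725469]
rib [0.04448431 0.0569261 ] [-0.02187235  0.00971554]
[0.5166913  0.12378623 0.        ]
[ -0.2299953   -0.66119394 -89.94101875]
[-0.66137682  0.23005891 90.05700199]
[-0.33418787  0.23108666  0.60378148  1.46758385 -0.13083212  1.49444006
  0.45805114]
[{"travel": [25.3, -3.0, 3.5], "dr": [-0.0, -0.1, -9.0]}, {"travel": [25.5, 1.0, 3.5], "dr": [-0.0, -0.1, -9.0]}, {"travel": [25.0, 4.9, 3.5], "dr": [-0.0, -0.1, -9.0]}, {"travel": [23.9, 8.8, 3.4], "dr": [-0.0, -0.1, -9.0]}, {"travel": [22.3, 12.4, 3.4], "dr": [-0.0, -0.1, -9.0]}, {"travel": [20.1, 15.7, 3.4], "dr": [-0.0, -0.1, -9.0]}, {"travel": [17.4, 18.7, 3.4], "dr": [-0.0, -0.1, -9.0]}, {"travel": [14.2, 21.2, 3.4], "dr": [-0.0, -0.1, -9.0]}, {"travel": [10.7, 23.1, 3.4], "dr": [-0.0, -0.1, -9.0]}, {"travel": [7.0, 24.5, 3.4], "dr": [-0.0, -0.1, -9.0]}]
[{"travel": [25.3, -3.0, 3.5], "dr": [-0.1, 0.0, 9.0]}, {"travel": [24.5, -7.0, 3.5], "dr": [-0.1, 0.0, 9.0]}, {"travel": [23.1, -10.7, 3.5], "dr": [-0.1, 0.0, 9.0]}, {"travel": [21.1, -14.2, 3.5], "dr": [-0.1, 0.0, 9.0]}, {"travel": [18.7, -17.3, 3.5], "dr": [-0.1, 0.0, 9.0]}, {"travel": [15.7, -20.1, 3.5], "dr": [-0.1, 0.0, 9.0]}, {"travel": [12.4, -22.3, 3.5], "dr": [-0.1, 0.0, 9.0]}, {"travel": [8.7, -23.9, 3.4], "dr": [-0.1, 0.0, 9.0]}, {"travel": [4.9, -25.0, 3.4], "dr": [-0.1, 0.0, 9.0]}, {"travel": [0.9, -25.5, 3.4], "dr": [-0.1, 0.0, 9.0]}]
```

View pics/s3c.png

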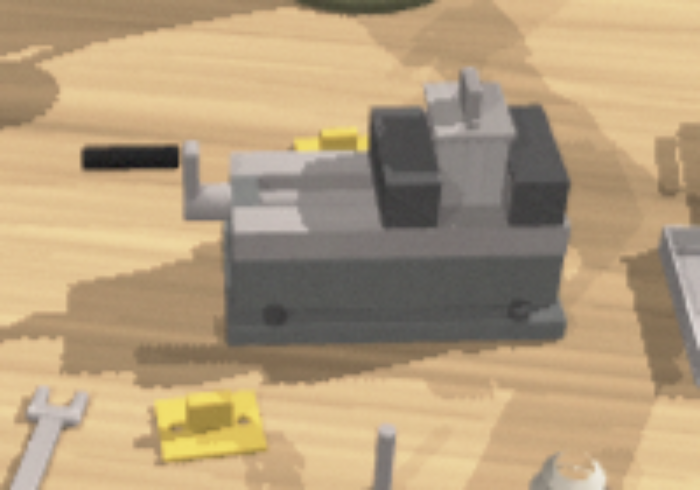

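The box is held upright between the jaws, the cover is seated with its rib at (468,95) in the crop, and the crank stayed put. Moving over the cover.

Call:
arm_command(
  steps=[
    {"travel":[27,-3,0],"dr":[0,-0.1,-9.5]},
    {"travel":[27,1,0],"dr":[0,-0.1,-9.5]},
    {"travel":[27,5,0],"dr":[0,-0.1,-9.5]},
    {"travel":[26,9,0],"dr":[0,-0.1,-9.5]},
    {"travel":[24,12.5,0],"dr":[0,-0.1,-9.5]},
    {"travel":[22,16,0],"dr":[0,-0.1,-9.5]},
    {"travel":[19,19,0],"dr":[0,-0.1,-9.5]},
    {"travel":[14,21,0],"dr":[0,-0.1,-9.5]},
    {"travel":[10,22,0],"dr":[0,-0.1,-9]},
    {"travel":[0,10,0],"dr":[0,0,0]},
  ],
)

```text
t: 12.92
tool_pos: [0.5009, 0.1171, 0.3185]
eef_rot: [-0.239, 3.131, -0.009]
contact_force: [0.2, -0.0, -0.0]
width: 0.0598
```

```bash
python3 - <<'E'
from h import *
s,_=st()
p,im,d=cap('wrist','w2'); cc=cloud(p,d);c=cc-O
y=c@EY;x=c@EX;z=c[...,2]
for n,lo,hi in (('cover',.150,.170),('rib',.175,.195)):
    m=(d>0)&(z>lo)&(z<hi)&(abs(x)<.06)&(abs(y-.05)<.05)
    q=c[m][:,:2].astype(np.float32)*1000
    print(n,m.sum(),'y',np.percentile(y[m],[1,50,99]),'x',np.percentile(x[m],[1,50,99]),'z',np.median(z[m]),cv2.minAreaRect(q)[2])
m=(d>0)&(z>.015)&(z<.028)
g=cc[m]; g=g[(abs(g[:,0]-.53)<.12)&(abs(g[:,1]-.36)<.1)]; print('tray',len(g))
E
```

```text
t 12.925 w 0.05979347603811516 local x,y,z [-0.0268  0.0514  0.2275] ang -6.7 r 0.229
F local [ 0.2 -0.  -0. ] tang 0.2 rad -0.0
cover 4373 y [0.02302688 0.05103397 0.07795112] x [-0.04320857 -0.01325157  0.02614659] z 0.1587700644085368 11.054235458374023
rib 584 y [0.04478967 0.05063034 0.05638918] x [-0.02440763 -0.0103217   0.00628029] z 0.18358340642278365 11.306294441223145
tray 2493
```

View pics/w2.png

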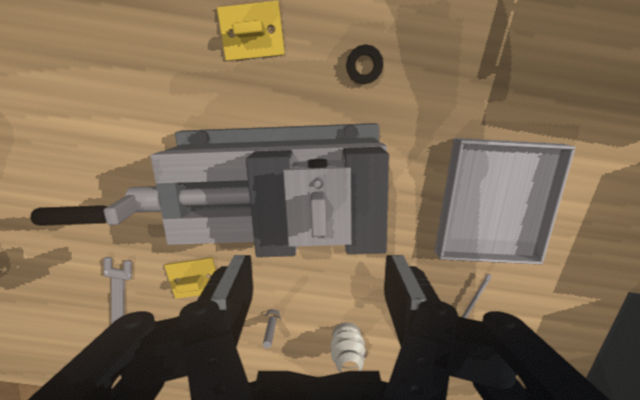

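```bash
python3 - <<'E'
from h import *
g=O-.008*EX+.0507*EY; g[2]=.188; print(g); plan(g,toolR(EY,1),5)
p,im,d=load('w2');c=cloud(p,d)
m=(d>0)&(c[...,2]>.018)&(c[...,2]<.028)&(abs(c[...,0]-.53)<.11)&(abs(c[...,1]-.36)<.1)
print(cv2.minAreaRect(c[m][:,:2].astype(np.float32)*1000))
E
```

```text
[0.51946161 0.11993716 0.188     ]
[{"travel": [-3.7, -0.0, 26.1], "dr": [-0.1, 0.0, -0.4]}, {"travel": [-3.7, -0.1, 26.1], "dr": [-0.1, 0.0, -0.4]}, {"travel": [-3.7, -0.1, 26.1], "dr": [-0.1, 0.0, -0.4]}, {"travel": [-3.7, -0.2, 26.1], "dr": [-0.1, 0.0, -0.4]}, {"travel": [-3.7, -0.3, 26.1], "dr": [-0.1, 0.0, -0.4]}]
((524.8414916992188, 360.2567138671875), (160.52305603027344, 141.4167938232422), 5.854396820068359)
```

Tray agrees between the two cameras: centre (0.525, 0.359), yaw 6°. Going down to the rib.

Call:
arm_command(
  steps=[
    {"travel":[-8,0,20],"dr":[-0.1,0,-0.7]},
    {"travel":[-8,-0.2,24],"dr":[-0.1,0,-0.7]},
    {"travel":[-3,-0.2,28],"dr":[-0.1,0,-0.7]},
    {"travel":[0,0,28],"dr":[-0.1,0,0]},
    {"travel":[0,0,20],"dr":[0,0,0]},
  ],
  grip=40,
)

```text
t: 13.6
tool_pos: [0.5248, 0.1162, 0.1959]
eef_rot: [-0.266, 3.123, 0.0]
contact_force: [0.1, -0.0, 0.4]
width: 0.0396
```

```bash
python3 - <<'E'
from h import *
st()
g=O-.008*EX+.0507*EY; g[2]=.187; plan(g,toolR(EY,1),1)
E
```

```text
t 13.6 w 0.039642522923399405 local x,y,z [-0.0034  0.046   0.1049] ang -1.9 r 0.1049
F local [ 0.1 -0.1  0.4] tang 0.1 rad 0.4
[{"travel": [4.7, 4.6, 8.9], "dr": [-0.0, 0.4, -1.1]}]
```

Call:
arm_command(
  steps=[
    {"travel":[4.7,4.6,0],"dr":[0,0.4,-1]},
    {"travel":[0,0,0],"dr":[0,0,0]},
  ],
)

```text
t: 13.85
tool_pos: [0.5191, 0.1184, 0.1947]
eef_rot: [0.287, -3.125, 0.003]
contact_force: [0.1, 1.0, 0.9]
width: 0.0399
```

```bash
python3 - <<'E'
from h import *
st()
g=O-.008*EX+.0507*EY; g[2]=.187; plan(g,toolR(EY,1),1)
E
```

```text
t 13.85 w 0.03987310232077131 local x,y,z [-0.0087  0.0493  0.1037] ang -4.8 r 0.1041
F local [0.3 1.  0.9] tang 0.3 rad 0.9
[{"travel": [-0.7, 1.4, 7.7], "dr": [-0.1, -0.2, -0.3]}]
```

Call:
arm_command(
  steps=[
    {"travel":[-0.5,1.5,8],"dr":[0,0,-0.3]},
    {"travel":[0,0,1],"dr":[0,0,0]},
  ],
)

```text
t: 14.1
tool_pos: [0.5204, 0.1201, 0.1868]
eef_rot: [0.294, -3.128, 0.002]
contact_force: [-0.0, -0.5, -0.0]
width: 0.0399
```

Call:
arm_command(
  steps=[
    {"travel":[0,0,0],"dr":[0,0,0]},
    {"travel":[0,0,0],"dr":[0,0,0]},
    {"travel":[0,0,0],"dr":[0,0,0]},
    {"travel":[0,0,0],"dr":[0,0,0]},
    {"travel":[0,0,0],"dr":[0,0,0]},
  ],
  grip=4,
  squeeze=50,
)

```text
t: 14.72
tool_pos: [0.5207, 0.1202, 0.1875]
eef_rot: [-0.293, 3.127, -0.002]
contact_force: [-0.2, 0.7, 0.4]
width: 0.0108
```

```bash
python3 - <<'E'
from h import *
st()
E
```

```text
t 14.725 w 0.010847848716322902 local x,y,z [-0.0068  0.0507  0.0965] ang -4.0 r 0.0967
F local [-0.1  0.7  0.4] tang -0.0 rad 0.4
```

Gripped (10.8 mm, side forces small). Lift straight up slowly at first.

Call:
arm_command(
  steps=[
    {"travel":[0,0,-8],"dr":[0,0,0]},
    {"travel":[0,0,-10],"dr":[0,0,0]},
    {"travel":[0,0,-15],"dr":[0,0,0]},
    {"travel":[0,0,-25],"dr":[0,0,0]},
    {"travel":[0,0,-25],"dr":[0,0,0]},
    {"travel":[0,0,0],"dr":[0,0,0]},
  ],
)

```text
t: 15.48
tool_pos: [0.5212, 0.1203, 0.2772]
eef_rot: [-0.293, 3.124, -0.0]
contact_force: [0.9, 0.0, -1.4]
width: 0.0108
```

```bash
python3 - <<'E'
from h import *
st()
a=np.radians(5.9); plan([.525,.359,.25],toolR([-np.sin(a),np.cos(a),0],1),8)
p,im,d=cap('scene','s4');I=im[:,:,::-1][110:280,280:530]; cv2.imwrite('pics/s4c.png',cv2.resize(I,None,fx=3,fy=3))
E
```

```text
t 15.475 w 0.010782946125163029 local x,y,z [-0.0062  0.0507  0.1862] ang -1.9 r 0.1863
F local [ 0.8 -0.2 -1.4] tang 0.8 rad -1.5
[{"travel": [-6.0, 29.2, 3.4], "dr": [-0.0, 0.0, 0.6]}, {"travel": [-5.7, 29.3, 3.4], "dr": [-0.0, 0.0, 0.6]}, {"travel": [-5.4, 29.3, 3.4], "dr": [-0.0, 0.0, 0.6]}, {"travel": [-5.1, 29.4, 3.4], "dr": [-0.0, 0.0, 0.6]}, {"travel": [-4.8, 29.5, 3.4], "dr": [-0.0, 0.0, 0.6]}, {"travel": [-4.5, 29.5, 3.4], "dr": [-0.0, 0.0, 0.6]}, {"travel": [-4.2, 29.5, 3.4], "dr": [-0.0, 0.0, 0.6]}, {"travel": [-3.8, 29.6, 3.4], "dr": [-0.0, 0.0, 0.6]}]
```

View pics/s4c.png

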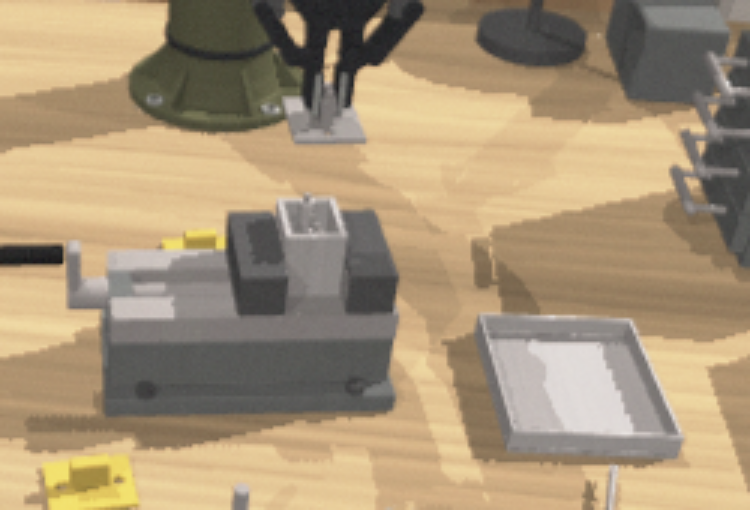

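The cover at (325,125) is held level and the box at (312,245) is still clamped. To the tray.

Call:
arm_command(
  steps=[
    {"travel":[-6,31,0],"dr":[0,0,0.6]},
    {"travel":[-6,31,0],"dr":[0,0,0.6]},
    {"travel":[-6,31,0],"dr":[0,0,0.6]},
    {"travel":[-5,31,0],"dr":[0,0,0.6]},
    {"travel":[-5,31,0],"dr":[0,0,0.6]},
    {"travel":[-5,31,0],"dr":[0,0,0.6]},
    {"travel":[-4,30,5],"dr":[0,0,0.6]},
    {"travel":[-4,25,10],"dr":[0,0,0.6]},
    {"travel":[0,0,0],"dr":[0,0,0]},
  ],
)

```text
t: 16.65
tool_pos: [0.5207, 0.3685, 0.2467]
eef_rot: [0.153, -3.123, 0.015]
contact_force: [-0.1, -0.8, -1.5]
width: 0.0106
```

```bash
python3 - <<'E'
from h import *
st()
a=np.radians(5.9); plan([.525,.359,.06],toolR([-np.sin(a),np.cos(a),0],1),8)
E
```

```text
t 16.65 w 0.010565729792668087 local x,y,z [0.0398 0.2946 0.1557] ang 14.3 r 0.1607
F local [-0.3 -0.8 -1.5] tang 0.1 rad -1.6
[{"travel": [-0.8, -1.0, 23.3], "dr": [-0.1, -0.1, -0.0]}, {"travel": [-0.7, -1.0, 23.3], "dr": [-0.1, -0.1, -0.0]}, {"travel": [-0.7, -1.1, 23.3], "dr": [-0.1, -0.1, -0.0]}, {"travel": [-0.6, -1.1, 23.3], "dr": [-0.1, -0.1, -0.0]}, {"travel": [-0.6, -1.1, 23.3], "dr": [-0.1, -0.1, -0.0]}, {"travel": [-0.5, -1.2, 23.3], "dr": [-0.1, -0.1, -0.0]}, {"travel": [-0.5, -1.2, 23.3], "dr": [-0.1, -0.1, -0.0]}, {"travel": [-0.5, -1.2, 23.3], "dr": [-0.1, -0.1, -0.0]}]
```

Call:
arm_command(
  steps=[
    {"travel":[-1,-3,20],"dr":[-0.15,-0.15,0]},
    {"travel":[-1,-2,26],"dr":[-0.15,-0.15,0]},
    {"travel":[-1,-2,26],"dr":[-0.15,-0.15,0]},
    {"travel":[0,-1,26],"dr":[-0.1,-0.1,0]},
    {"travel":[0,0,26],"dr":[-0.1,-0.1,0]},
    {"travel":[0,0,26],"dr":[-0.1,-0.1,0]},
    {"travel":[0,0,22],"dr":[0,0,0]},
    {"travel":[0,0,12],"dr":[0,0,0]},
    {"travel":[0,0,0],"dr":[0,0,0]},
  ],
)

```text
t: 17.77
tool_pos: [0.5248, 0.3456, 0.0549]
eef_rot: [0.138, -3.134, 0.01]
contact_force: [0.0, 0.5, -0.4]
width: 0.011
```

```bash
python3 - <<'E'
from h import *
st()
a=np.radians(5.9); plan([.525,.359,.037],toolR([-np.sin(a),np.cos(a),0],1),3)
E
```

```text
t 17.775 w 0.010975018736181171 local x,y,z [ 0.0395  0.2714 -0.0361] ang 132.4 r 0.0535
F local [ 0.1  0.5 -0.4] tang 0.2 rad 0.3
[{"travel": [-0.5, 4.5, 5.9], "dr": [-0.1, -0.1, -0.3]}, {"travel": [-0.5, 4.5, 6.0], "dr": [-0.1, -0.1, -0.3]}, {"travel": [-0.5, 4.5, 6.0], "dr": [-0.1, -0.1, -0.3]}]
```

Call:
arm_command(
  steps=[
    {"travel":[0,8,0],"dr":[-0.2,-0.2,-0.5]},
    {"travel":[0,5,3],"dr":[-0.2,-0.2,-0.5]},
    {"travel":[0,0,5],"dr":[0,0,0]},
    {"travel":[0,0,5],"dr":[0,0,0]},
    {"travel":[0,0,3],"dr":[0,0,0]},
    {"travel":[0,0,0],"dr":[0,0,0]},
  ],
)

```text
t: 18.52
tool_pos: [0.525, 0.3607, 0.0407]
eef_rot: [-0.168, 3.131, 0.007]
contact_force: [0.7, -0.6, -0.8]
width: 0.0106
```

```bash
python3 - <<'E'
from h import *
st();print(monitor.get_state()['tool_pos'])
a=np.radians(5.9); plan([.525,.359,.037],toolR([-np.sin(a),np.cos(a),0],1),1)
E
```

```text
t 18.525 w 0.010587153977924157 local x,y,z [ 0.0426  0.2862 -0.0503] ang 139.7 r 0.0659
F local [ 0.6 -0.8 -0.8] tang 0.0 rad 1.0
[0.52502908 0.36070932 0.04069848]
[{"travel": [0.2, -1.7, 3.7], "dr": [0.2, 0.4, 0.2]}]
```

Call:
arm_command(
  steps=[
    {"travel":[0,0,2.5],"dr":[0.2,0.4,0]},
    {"travel":[0,0,2.5],"dr":[0,0,0]},
    {"travel":[0,0,2],"dr":[0,0,0]},
  ],
)

```text
t: 18.9
tool_pos: [0.5254, 0.3607, 0.0365]
eef_rot: [0.167, -3.136, -0.001]
contact_force: [-6.5, -4.5, 16.5]
width: 0.011
```

Contact with the tray floor at the expected height (16 N). Release and retreat.

Call:
arm_command(
  steps=[
    {"travel":[0,0,0],"dr":[0,0,0]},
    {"travel":[0,0,0],"dr":[0,0,0]},
    {"travel":[0,0,0],"dr":[0,0,0]},
    {"travel":[0,0,0],"dr":[0,0,0]},
    {"travel":[0,0,-20],"dr":[0,0,0]},
    {"travel":[0,0,-50],"dr":[0,0,0]},
    {"travel":[0,0,-55],"dr":[0,0,0]},
    {"travel":[0,0,-55],"dr":[0,0,0]},
    {"travel":[0,0,0],"dr":[0,0,0]},
  ],
  grip=36,
)

```text
t: 20.02
tool_pos: [0.5267, 0.3609, 0.228]
eef_rot: [-0.166, 3.134, 0.005]
contact_force: [-0.2, -0.1, -0.4]
width: 0.0357
```

```bash
python3 - <<'E'
from h import *
st()
p,im,d=cap('scene','s5')
c=cloud(p,d); m=(d>0)&(abs(c[...,0]-.525)<.03)&(abs(c[...,1]-.36)<.025)
z=c[...,2][m];print('cover z (top .008)',np.percentile(z,[5,50]),'rib',np.percentile(z,98))
l=c-O;x=l@EX;y=l@EY;m=(d>0)&(l[...,2]>.150)&(l[...,2]<.158)&(abs(x)<.05)&(abs(y-.05)<.04);print('box rim',m.sum(),np.percentile(x[m],[2,98]),np.percentile(y[m],[2,98]),np.median(l[...,2][m]))
I=im[:,:,::-1][140:330,240:530]; cv2.imwrite('pics/s5c.png',cv2.resize(I,None,fx=2.7,fy=2.7))
E
```

```text
t 20.025 w 0.035675983094471675 local x,y,z [0.0443 0.286  0.137 ] ang 17.9 r 0.144
F local [-0.2 -0.  -0.4] tang -0.1 rad -0.4
cover z (top .008) [-0.74723855  0.28787078] rib 0.5360147148557038
box rim 176 [-0.03677071  0.02244608] [0.02591977 0.07580882] 0.15507580143182492
```

View pics/s5c.png

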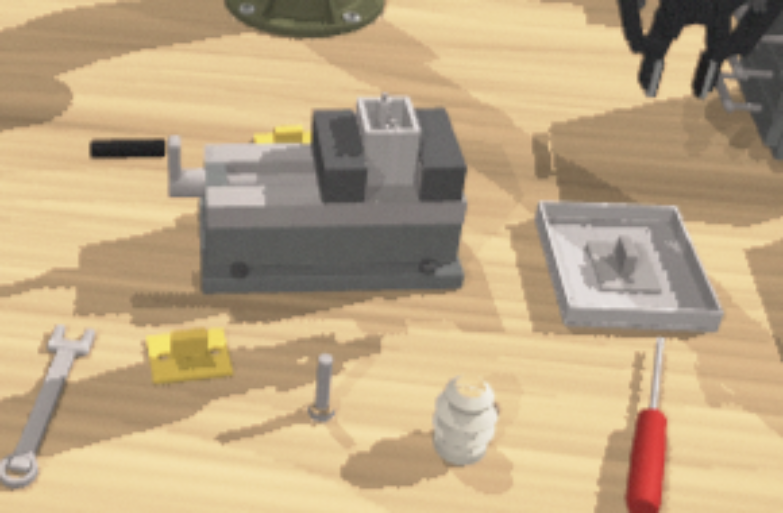

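The cover lies flat with its rib up in the tray at (622,262). The box is clamped upright at (387,150), its rim at z 0.155. The other things are where they were, so I'm handing in.

```bash
python3 -c "
from workcell import ticket; print(ticket.finish_job())"
```

```text
the job is handed in; nothing more can be done
None
```

The vise is cranked shut on the junction box, and the cover plate lies flat, rib up, in the parts tray. I handed the job in at about 20 s of the 70 s allowed.

**Clamping:** I turned the crank about 1.8 turns until the force at the handle rose from about 4 N to about 33 N. After the cover came off, the box rim stood at z = 0.155 m, the height it should have upright on the bed. Its measured width between the jaws was 50 mm.

**Cover:** I lifted it straight off the pins and lowered it to floor contact near the tray's centre, at the expected height and with about 16 N. I then released it and backed the gripper clear. The last picture shows it flat with the rib up, and the other things in view look unmoved.

**Failed check:** my numeric check of the cover's height in the tray gave meaningless values, because its filter had no height limit and picked up background points. Flatness therefore rests on the picture and the contact height. The canister, scoop and grommet were not in that last picture, but the arm never went near them.

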